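# Set the strip guide of a press fixture with its knurled wheel

## Robot

A 7-joint arm with a two-finger parallel gripper is mounted at the origin on the work surface. World frame = base frame: x ahead of the robot, y to its left, z up, the work surface at z = 0. Lengths are in m, angles in rad, forces in N, time in s.
With the tool pointing down it reaches from about 0.425 to 1.025 m from the base axis. Payload 3.6 kg.
Tool frame: the origin (TCP) lies at the very end of the fingers, on their centre line; the grasp point (between the pads) lies 19 mm behind it (env.hold_point_z is the distance from the TCP to the grasp point, in m); z points along the fingers, x is the direction in which the jaws open and shut, and the axes are right-handed (so a half turn about z gives the same grasp; the last joint's range is limited). The gripper opens to 85 mm and grips with 20 to 120 N. Pads are 22 mm wide; open, the fingers measure 114 mm over their backs; the gripper's body (76 mm by 85 mm) begins 54 mm behind the grasp point. The pads swing forward as they close: fully open they stand 13 mm farther back than shut.
Start: joints at [1.109, 0.591, 0.048, 1.609, -0.033, 0.943, -0.034], TCP at [0.261, -0.677, 0.231] pointing down, gripper open.
Joint ranges: [-2.69, 2.69], [-0.47, 2.24], [-1.27, 1.36], [0.19, 2.51], [-1.53, 4.68], [0.08, 2.07], [-3.09, 3.09]. Speed limits (rad/s): [2.57, 2.57, 3.14, 3.14, 3.14, 3.14, 3.14].

## Interface

Orientations are given as a unit quaternion [x, y, z, w].
In Python, from rig import env, camera, models gives the robot as it stands. The module is installed in compiled form; this text tells all that it offers.
- The arm moves only by the tool move_arm, never from a script. Its argument "commands" is a list that holds one entry, the list of rows, each a list of 7 numbers: the turn, a rotation vector about the tool's x, y, z in rad, then the shift along the tool's x, y, z in cm, then the opening, from 0 (shut) to 1 (fully open). In form: [[[rx, ry, rz, tx, ty, tz, hand], ...]]. A call has 1 to 5 rows; each row is the pose to reach, as a shift and turn from the pose commanded when the call began, along the tool's axes at that moment; what a row does not reach only later rows make up. A row lasts 1/8 s, in which the tool goes at most 62.5 mm and 10.7 degrees, less where a joint would pass 70% of its speed; a pose out of reach is approached as far as the arm can. A call with a gripper value outside its range is refused whole. The fingers move at their own pace and stop on an object; "squeeze" is the grip in N (left out, the last holds). Time passes only in rows, so rows that repeat a pose let the fingers close. It gives the time, the measured TCP pose, the force and the opening at its end, in the units of the state.
- env.observe(): the state, without advancing time (a new reading comes with each control period).
- camera(name): name is "scene" or "top" or "wrist"; returns a dict with "pixels" (480x640x3 uint8, red, green, blue), "range_z" (480x640 float32, m along the optical axis (not along the pixel's ray), 0 where there is no reading), "camera_matrix" (3x3 intrinsics, pixels), "R" (3x3) and "t" (3): a world point X has camera coordinates R X + t; the wrist camera has in their place "hand_eye" (4x4, takes a point from camera to tool coordinates, whose origin is the TCP and whose axes are the tool frame's). Camera axes: x right, y down, z forward; pixel columns grow to the right and rows downward; lengths in m; the calibration is good to about 2 mm. A picture is of the moment at which its call begins: read the wrist's pose just before it.
- env.job_done(): hands the job in, once; it reports no verdict.
Trained networks look in a picture, given as the dict that the camera call returned (one of the last four; its "shot" number tells which), for a name from the list of things; names that differ only in an ending like _2 or _b are one class to them, and where a whole thing is asked for, a point or a joint stands for the part that bears it (a point fixed in the world has none). Each returns a list of dicts, best first, with "p" (0 to 1); they miss things now and then, are a little off and sometimes report something else, mostly with a low value. They report only what shows in the picture. A call takes as long as a camera call.
- models.cut_out(picture, query): "mask" (480x640 bool, what is visible of it) and "xy" ([column, row] as shares, 0 to 1, of the picture: columns of its width, rows of its height, amid what is visible of it).
- models.pinpoint(picture, query): "xy" ([column, row] as shares, 0 to 1, of the picture: columns of its width, rows of its height: a listed point, or the origin of a listed thing).
The state is a dict: "time_s": time; "joint_positions": joint angles; "dq": joint speeds; "effort": joint torques, N m; "ee_pos": TCP position; "orientation": TCP orientation; "ft_force": force on the tool from outside, world axes, zero at the start; "ft_torque": the same for the moment, N m; "finger_gap": opening from 0.0 (shut) to 1.0 (fully open).
Only numpy, scipy, OpenCV 4.12 (cv2) and the standard library are available. Lean on these libraries where they do the work, as an engineer would, in place of code of your own. Each camera call takes 0.05 s, during which the arm holds its last target.

## Task

Set the strip channel of the press fixture: with a fingertip on top of the knurled wheel, roll it, stroke by stroke, until the gap has closed so far that the sliding guide's pointer stands opposite the tip of the gauge mark. Move the guide by its wheel only, never by pushing on it, leave the loose things around the fixture where they are without lifting or shifting them, and finish with the hand clear of everything.

Things in the scene. Friction and masses are not known exactly. Their poses are not given: they have to be found in the camera images.
- fixture: steel plate screwed to the bench. Origin on the bench surface; plate spans x -80..110, y -135..85 mm, 12 mm thick; z up. At y = -95 mm an open-topped aluminium housing (88 x 52 mm, rim 60 mm above the bench) holds the knurled wheel; a fixed dark fence (top at 48 mm) stands at y = 22..44 mm; the sliding guide runs between them along y
- wheel_top (a point): highest point of the knurled wheel at rest, mid-width, 78 mm above the bench, 18 mm above its housing; fixed to the fixture, same axes. The wheel is sprung (guide and rods sink with it): under the finger it yields straight down up to 9 mm, 2 to 3.5 N at first and 0.5 N more per mm; pressed 3 to 5 mm down it can be rolled (about 1 N at the rim turns it)
- wheel: knurled dark steel wheel, diameter 64 mm, 26 mm wide, level axle along the fixture's y; origin at its centre (46 mm above the bench), axes turn with it. Rolling its top towards the fixture's +x drives the guide to +y and closes the gap, towards -x opens it: 1 rad moves the guide 6 mm (1 mm of guide per 5.3 mm of rim travel). It stays where it is left
- guide: aluminium sliding guide, a bar 130 mm long (along the fixture's x), 18 mm wide, top 46 mm above the bench, with a pointer at its +x end; the wheel slides it along the fixture's y, up to 41 mm in all; it starts 14 to 36 mm short of the mark. Origin under its middle, 23 mm above the bench. Not to be touched
- guide_point (a point): tip of the guide's pointer, on its top, 46 mm above the bench; it points to the fixture's +x and travels along y. Axes those of the fixture
- gauge_mark (a point): tip of the gauge mark, a fixed steel saddle (14 mm wide along y, 27 mm long) on the black gauge bar; the tip points to the fixture's -x, 44 mm above the bench, 2 mm beyond the path of the guide's pointer tip. The guide is set when both tips have the same fixture y. Axes those of the fixture
- oiler_mid (a point): small white plastic oil bottle with black cap, 42 mm wide, 85 mm tall; loose; leave alone. Point at its mid-height
- jar_mid (a point): small glass jar with metal lid, 48 mm wide, 50 mm tall; loose; leave alone. Point at its mid-height
- block_mid (a point): loose steel gauge block 40 x 30 x 20 mm; leave alone. Point at its centre
- driver_mid (a point): loose screwdriver with wooden handle, 170 mm long, lying on the bench; leave alone. Point in its middle

How it is judged:
On the way, in this order (a step that is already met when the one before it is completed fails the run):
1. the guide is on its way, driven by a finger on the wheel (distance of guide_point from where it was at the start of the episode above 0.003 m and contact force between the fingers and wheel above 0.3 N), for 0.05 s.
2. the guide's pointer stands opposite the gauge mark (y of guide_point in the frame of gauge_mark between -0.003 and 0.003 m), for 0.2 s.
At the end, for the whole second after the job is handed in: The pointer tip is within 3 mm of the gauge mark's tip, measured along the guide's travel, and guide and wheel are at rest (all of step 2 and linear speed of guide below 0.002 m/s and angular speed of wheel below 0.2 rad/s); the robot touches nothing.
It fails at once if the hand or arm pushes the guide itself (more than 1 N) (contact force between any of the fingers, the arm and guide above 1 N).
It fails at once if a loose thing is lifted, carried or shifted by more than 15 mm (distance of any of oiler_mid, jar_mid, block_mid, driver_mid from where it was at the start of the episode above 0.015 m).
It also fails if it takes over 64 s, if anything falls off the work surface, if the arm or the gripper's body presses on something with over 40 N, if the wrist force passes 120 N, or if a joint passes its speed limit or range.

## Working session

There is one attempt and no reset: what is moved stays moved. The work goes in short steps, Python scripts to look and compute and a tool call to move; the robot and the scene stay as the last step left them, time stands still between calls to the robot, and variables do not carry over. Pictures are saved under pics/ and viewed, and the job is handed in when it is done.

Besides the shell and the picture viewer there is one more tool, called after "Request:" in YAML: its name, and indented under it one key for each argument. move_arm: Moves the arm, as the interface text tells. Its arguments: {"type":"object","properties":{"commands":{"type":"array"},"squeeze":{"type":"number"}},"required":["commands"]}

```bash
mkdir -p pics; cat > h.py <<'E'
import numpy as np, cv2
from rig import env, camera, models
def save(p,n): cv2.imwrite('pics/'+n,cv2.cvtColor(p['pixels'],cv2.COLOR_RGB2BGR))
def ray(p,xy,z):
    """world point at height z on pixel ray (xy shares)"""
    u=np.array([xy[0]*640,xy[1]*480,1.]); d=np.linalg.inv(p['camera_matrix'])@u
    R=p['R'];t=p['t']; c=-R.T@t; d=R.T@d; return c+d*(z-c[2])/d[2]
def pts(p):
    v,u=np.mgrid[0:480,0:640]; Z=p['range_z']
    d=np.stack([u+.5,v+.5,np.ones_like(u)],-1)@np.linalg.inv(p['camera_matrix']).T*Z[...,None]
    return (d-p['t'])@p['R']
Z=dict(wheel_top=.078,guide_point=.046,gauge_mark=.044,wheel=.046,guide=.023,fixture=0,oiler_mid=.0425,jar_mid=.025,block_mid=.01,driver_mid=.012)
E
python3 - <<'E'
from h import *
s=env.observe(); print({k:np.round(v,3) for k,v in s.items()})
for n in ('top','scene'):
    p=camera(n); save(p,n+'0.png'); print(n,-p['R'].T@p['t'])
    for q in Z:
        for r in models.pinpoint(p,q)[:2]: print(q,round(r['p'],2),np.round(np.array(r['xy'])*[640,480],1),np.round(ray(p,r['xy'],Z[q]),4))
E
```

```text
{'time_s': np.float64(0.0), 'joint_positions': array([ 1.109,  0.592,  0.048,  1.61 , -0.033,  0.943, -0.034]), 'dq': array([-0.001,  0.001, -0.001,  0.001,  0.002, -0.001, -0.001]), 'effort': array([-0.0000e+00, -5.4869e+01,  1.5470e+00, -1.9813e+01,  9.0000e-03,
        9.0000e-03, -0.0000e+00]), 'ee_pos': array([ 0.26 , -0.676,  0.23 ]), 'orientation': array([ 0.825, -0.566, -0.001, -0.001]), 'ft_force': array([-0.28 ,  0.279, -0.125]), 'ft_torque': array([ 0.06 , -0.005,  0.049]), 'finger_gap': np.float64(1.005)}
top [0.54814584 0.0826112  0.82674595]
wheel_top 0.8 [383.7 303.7] [0.5624 0.0168 0.078 ]
wheel_top 0.29 [332.1 175. ] [0.7376 0.0846 0.078 ]
guide_point 0.96 [350.7 251.3] [0.6362 0.059  0.046 ]
guide_point 0.43 [386.  304.1] [0.5624 0.0108 0.046 ]
gauge_mark 0.63 [328.2 245.2] [0.6452 0.0906 0.044 ]
wheel 0.84 [383.9 303.7] [0.563  0.0137 0.046 ]
guide 0.85 [343.3 300. ] [0.5688 0.0694 0.023 ]
fixture 0.88 [315.1 298.2] [0.5721 0.1105 0.    ]
oiler_mid 0.85 [331.5 174.8] [0.7469 0.0855 0.0425]
jar_mid 0.88 [291.3 160.8] [0.7729 0.1446 0.025 ]
jar_mid 0.74 [331.1 246.7] [0.6453 0.0866 0.025 ]
block_mid 0.97 [403.9 206.3] [ 0.7068 -0.0211  0.01  ]
block_mid 0.21 [315.  299.1] [0.5705 0.1103 0.01  ]
driver_mid 0.65 [220.  259.3] [0.629  0.2498 0.012 ]
driver_mid 0.63 [327.2 242.6] [0.653  0.0924 0.012 ]
scene [ 1.01402554 -0.33367509  0.60748429]
wheel_top 0.67 [219.9 255.7] [0.5592 0.0097 0.078 ]
guide_point 0.68 [282.9 274.6] [0.6376 0.0593 0.046 ]
gauge_mark 0.58 [298.6 265.4] [0.6427 0.0905 0.044 ]
wheel 0.69 [222.1 267.9] [0.5539 0.0135 0.046 ]
guide 0.62 [253.4 263. ] [0.5673 0.0663 0.023 ]
fixture 0.73 [273.5 260.5] [0.5726 0.1069 0.    ]
oiler_mid 0.63 [352.1 301.2] [0.7497 0.082  0.0425]
jar_mid 0.95 [394.1 295.1] [0.7848 0.1433 0.025 ]
block_mid 0.83 [286.4 347.3] [ 0.7098 -0.0202  0.01  ]
driver_mid 0.95 [346.1 221.9] [0.6195 0.2515 0.012 ]
```

View pics/top0.png

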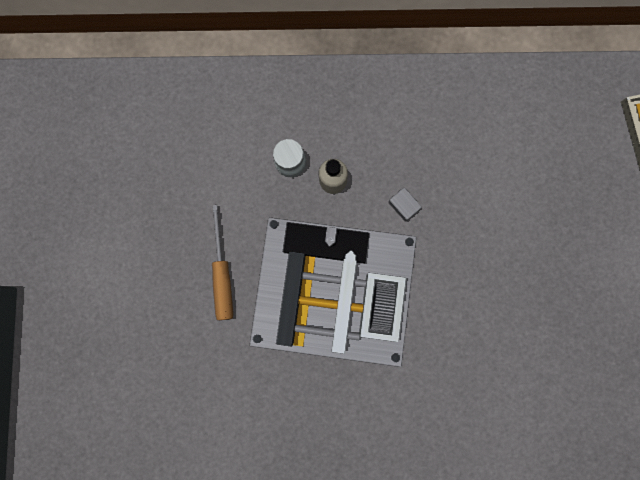

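View pics/scene0.png

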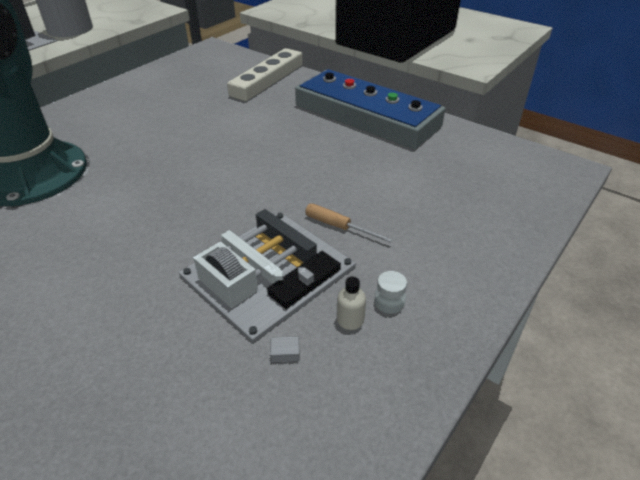

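Both views show the same layout. The wheel is near top-picture pixel (384,304), the pointer tip near (351,252) and the mark tip near (330,246). The fixture is turned by about -6°. Next I'll refine this from the depth data.

```bash
python3 - <<'E'
from h import *
p=camera('top'); P=pts(p)
for q in ('guide','wheel','gauge_mark'):
    r=models.cut_out(p,q)
    if not r: print(q,'none');continue
    m=r[0]['mask']; X=P[m]; X=X[p['range_z'][m]>0]
    print(q,r[0]['p'],m.sum(),np.round(X.mean(0),4),np.round(np.percentile(X,[2,50,98],axis=0),4).tolist())
    v,u=np.nonzero(m); 
    zz=dict(guide=.046,wheel=.07,gauge_mark=.044)[q]
    W=np.array([ray(p,((a+.5)/640,(b+.5)/480),zz)[:2] for a,b in zip(u,v)])
    rc=cv2.minAreaRect((W*1000).astype(np.float32)); print(rc)
    if q=='guide':
        w,V=np.linalg.eigh(np.cov(W.T)); print('yaw',np.degrees(np.arctan(V[1,1]/V[0,1])))
im=p['pixels'][200:400,230:430]; cv2.imwrite('pics/crop.png',cv2.cvtColor(cv2.resize(im,(600,600),interpolation=cv2.INTER_CUBIC),cv2.COLOR_RGB2BGR))
# plate top
m=(abs(P[...,2]-.012)<.004)&(abs(P[...,0]-.57)<.16)&(abs(P[...,1]-.1)<.16)
W=P[m][:,:2]; print('plate',cv2.minAreaRect((W*1000).astype(np.float32)))
m=(P[...,2]>.064)&(abs(P[...,0]-.56)<.06)&(abs(P[...,1]-.015)<.04); print('wheelpts',m.sum(),P[m].mean(0),P[m].max(0),cv2.minAreaRect((P[m][:,:2]*1000).astype(np.float32)))
E
```

```text
guide 0.84 1293 [0.5628 0.0685 0.0465] [[0.4987, 0.0549, 0.0439], [0.562, 0.0683, 0.0466], [0.6301, 0.0823, 0.0493]]
((565.216064453125, 68.25993347167969), (18.235628128051758, 140.3993377685547), 82.42439270019531)
yaw -7.643499606525003
wheel 0.58 1000 [0.5581 0.0174 0.0703] [[0.5279, 0.0024, 0.0317], [0.5586, 0.0173, 0.0741], [0.5882, 0.0309, 0.0806]]
((557.8628540039062, 17.468339920043945), (30.385021209716797, 62.918121337890625), 81.69322967529297)
gauge_mark 0.75 173 [0.6581 0.087  0.0441] [[0.6462, 0.0802, 0.0311], [0.6576, 0.0872, 0.0449], [0.67, 0.0943, 0.0472]]
((657.5514526367188, 87.26017761230469), (14.10434627532959, 25.639286041259766), 89.74852752685547)
plate ((613.51953125, 119.94435119628906), (301.6388854980469, 242.15696716308594), 82.31996154785156)
wheelpts 814 [0.55766608 0.01642962 0.07454683] [0.59947961 0.03901344 0.08349674] ((559.28955078125, 17.5076904296875), (43.788516998291016, 80.83486938476562), 81.55110168457031)
```

View pics/crop.png

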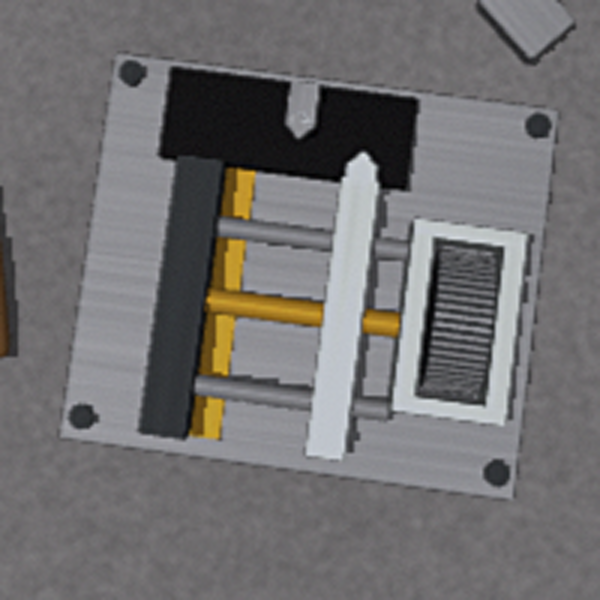

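The wheel centre is at about (0.558, 0.017), the yaw is about -7.5°, and the gap left to close is about 31 mm. I'll move over now, keeping the height and shutting the hand.

Request:
move_arm:
  commands:
    - [[0,0,0,-4.3,-4.1,0,0],[0,0,0,-8.6,-8.2,0,0],[0,0,0,-12.9,-12.3,0,0],[0,0,0,-17.2,-16.4,0,0],[0,0,0,-21.5,-20.5,0,0]]
  squeeze: 60

```text
time_s: 1.92
ee_pos: [0.3755, -0.4005, 0.2316]
orientation: [0.824, -0.566, 0.001, -0.0]
ft_force: [1.7, -0.0, -0.0]
finger_gap: 0.0
```

Request:
move_arm:
  commands:
    - [[0,0,-0.18,-4.3,-4.1,0,0],[0,0,-0.36,-8.6,-8.2,0,0],[0,0,-0.54,-12.9,-12.3,0,0],[0,0,-0.72,-17.2,-16.4,0,0],[0,0,-0.9,-21.5,-20.5,0,0]]

```text
time_s: 2.55
ee_pos: [0.4895, -0.1262, 0.2318]
orientation: [0.989, -0.148, 0.001, 0.0]
ft_force: [-0.1, -0.2, 1.1]
finger_gap: -0.002
```

```bash
cat >> h.py <<'E'
from scipy.spatial.transform import Rotation as Ro
WC=np.array([.558,.0172]); YAW=np.radians(-7.5)
FX=np.array([np.cos(YAW),np.sin(YAW)]); FY=np.array([-np.sin(YAW),np.cos(YAW)])
def st():
    s=env.observe(); R=Ro.from_quat(s['orientation']).as_matrix(); e=s['ee_pos']
    d=e[:2]-WC
    print('t',round(float(s['time_s']),2),'pos',np.round(e,4),'toolx head',round(float(np.degrees(np.arctan2(R[1,0],R[0,0]))),2),'tilt',np.round(R[:2,2],3),
     'rel wheel fx,fy mm',np.round([d@FX*1e3,d@FY*1e3],1),'F fx,fy,z',np.round([s['ft_force'][:2]@FX,s['ft_force'][:2]@FY,s['ft_force'][2]],2),'gap',round(float(s['finger_gap']),2))
    return s,R
def to(R,e,tgt): print('shift tool cm',np.round(R.T@(np.array(tgt)-e)*100,2))
E
python3 - <<'E'
from h import *
s,R=st(); to(R,s['ee_pos'],[*(WC-.014*FX),.11])
E
```

```text
t 2.55 pos [ 0.4895 -0.1262  0.2318] toolx head -17.04 tilt [ 0.001 -0.001] rel wheel fx,fy mm [ -49.2 -151.1] F fx,fy,z [-0.1  -0.22  1.13] gap -0.0
shift tool cm [  0.95 -15.49  12.18]
```

Request:
move_arm:
  commands:
    - [[0,0,-0.08,0.3,-5,3,0],[0,0,-0.16,0.6,-10,6,0],[0,0,-0.16,0.9,-15,9,0],[0,0,-0.16,0.9,-15.4,12.2,0],[0,0,-0.16,0.9,-15.4,12.2,0]]

```text
time_s: 3.18
ee_pos: [0.5416, 0.0171, 0.1075]
orientation: [0.998, -0.07, -0.002, 0.0]
ft_force: [0.2, 0.2, 0.6]
finger_gap: 0.004
```

```bash
python3 - <<'E'
from h import *
s,R=st(); to(R,s['ee_pos'],[*(WC-.014*FX),.085])
p=camera('scene'); save(p,'scene1.png'); cv2.imwrite('pics/s1c.png',cv2.cvtColor(cv2.resize(p['pixels'][150:370,130:430],None,fx=2.6,fy=2.6),cv2.COLOR_RGB2BGR))
E
```

```text
t 3.17 pos [0.5416 0.0171 0.1075] toolx head -8.08 tilt [-0.005 -0.   ] rel wheel fx,fy mm [-16.3  -2.3] F fx,fy,z [0.22 0.2  0.61] gap 0.0
shift tool cm [ 0.23 -0.23  2.24]
```

View pics/s1c.png

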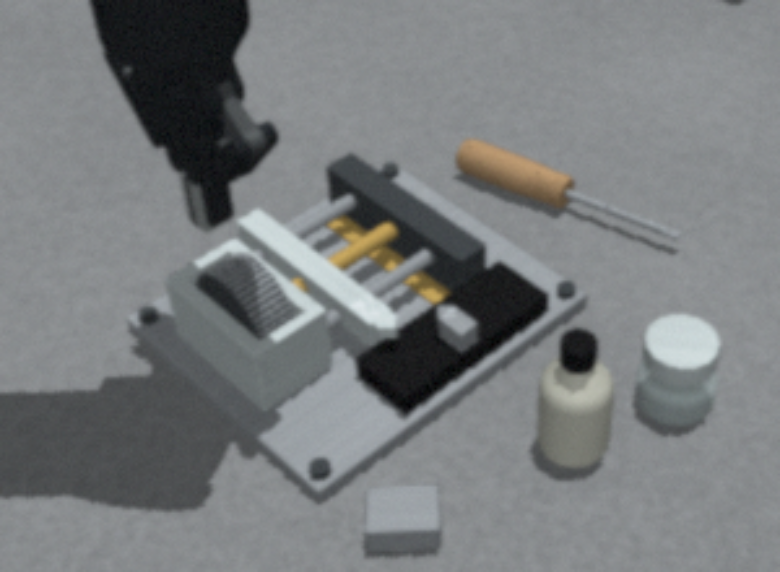

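Request:
move_arm:
  commands:
    - [[0,0,0,0.2,-0.2,1.0,0],[0,0,0,0.3,-0.2,2.0,0],[0,0,0,0.3,-0.2,2.4,0],[0,0,0,0.3,-0.2,2.4,0]]

```text
time_s: 3.72
ee_pos: [0.5462, 0.0177, 0.0851]
orientation: [0.997, -0.072, -0.0, 0.0]
ft_force: [0.3, -0.0, 0.3]
finger_gap: -0.001
```

```bash
python3 - <<'E'
from h import *
st()
E
```

```text
t 3.73 pos [0.5462 0.0177 0.0851] toolx head -8.22 tilt [-0.001 -0.   ] rel wheel fx,fy mm [-11.8  -1.1] F fx,fy,z [0.34 0.   0.31] gap -0.0
```

Request:
move_arm:
  commands:
    - [[0,0,0,0,-0.1,0.4,0],[0,0,0,0,-0.1,0.7,0],[0,0,0,0,-0.1,0.7,0]]

```text
time_s: 4.1
ee_pos: [0.5464, 0.019, 0.0781]
orientation: [0.997, -0.071, -0.0, 0.0]
ft_force: [0.2, -0.1, 0.3]
finger_gap: -0.002
```

Request:
move_arm:
  commands:
    - [[0,0,0,0,0,0.2,0],[0,0,0,0,0,0.2,0]]

```text
time_s: 4.35
ee_pos: [0.5467, 0.019, 0.0765]
orientation: [0.997, -0.071, 0.0, 0.0]
ft_force: [-0.4, 0.0, 2.9]
finger_gap: 0.003
```

Request:
move_arm:
  commands:
    - [[0,0,0,0,0,0.2,0],[0,0,0,0,0,0.2,0]]

```text
time_s: 4.6
ee_pos: [0.5467, 0.019, 0.0744]
orientation: [0.997, -0.071, 0.0, -0.0]
ft_force: [-0.7, -1.0, 4.6]
finger_gap: 0.0
```

Request:
move_arm:
  commands:
    - [[0,0,0,0.5,0,0,0],[0,0,0,1.0,0,0,0],[0,0,0,1.5,0,0,0],[0,0,0,2.0,0,0,0],[0,0,0,2.5,0,0,0]]

```text
time_s: 5.22
ee_pos: [0.5723, 0.0155, 0.0744]
orientation: [0.997, -0.071, 0.001, -0.0]
ft_force: [0.5, 0.9, 4.2]
finger_gap: -0.003
```

```bash
cat >> h.py <<'E'
def gap(p,n=None):
    out=[]
    for q in('guide_point','gauge_mark'):
        r=models.pinpoint(p,q)
        if not r: print(q,'none'); return
        W=ray(p,r[0]['xy'],Z[q]); out.append(W); print(q,round(r[0]['p'],2),np.round(W,4),np.round(np.array(r[0]['xy'])*[640,480],1))
    d=(out[1]-out[0])[:2]; print('left fy mm',round(d@FY*1e3,1),'fx',round(d@FX*1e3,1))
E
python3 - <<'E'
from h import *
st(); p=camera('top'); save(p,'top1.png'); gap(p); p=camera('scene'); gap(p)
E
```

```text
t 5.22 pos [0.5723 0.0155 0.0744] toolx head -8.19 tilt [0.001 0.   ] rel wheel fx,fy mm [14.4  0.2] F fx,fy,z [0.39 0.93 4.25] gap -0.0
guide_point 0.66 [0.6227 0.2472 0.046 ] [216.9 261.3]
gauge_mark 0.7 [0.6402 0.0869 0.044 ] [330.8 248.7]
left fy mm -156.7 fx 38.2
guide_point 0.57 [0.6379 0.0601 0.046 ] [283.4 274.4]
gauge_mark 0.61 [0.7877 0.1298 0.044 ] [392.2 292.8]
left fy mm 88.7 fx 139.4
```

```bash
python3 - <<'E'
from h import *
p=camera('scene'); a=cv2.imread('pics/scene0.png')[230:310,190:350]; b=cv2.cvtColor(p['pixels'],cv2.COLOR_RGB2BGR)[230:310,190:350]
cv2.imwrite('pics/cmp.png',cv2.resize(np.vstack([a,b]),None,fx=3.7,fy=3.7,interpolation=cv2.INTER_CUBIC))
w=camera('wrist'); save(w,'wrist1.png')
E
```

```text
(no output)
```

View pics/cmp.png

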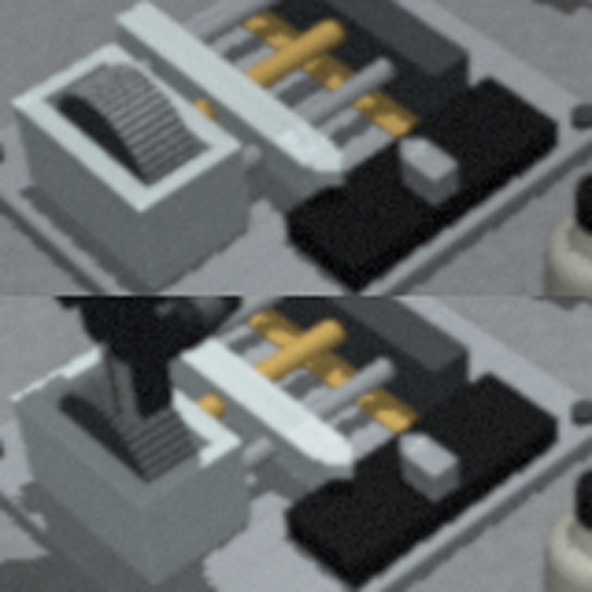

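View pics/top1.png

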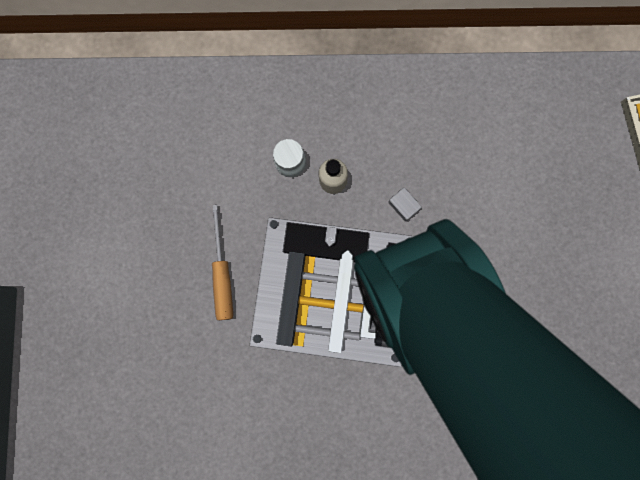

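View pics/wrist1.png

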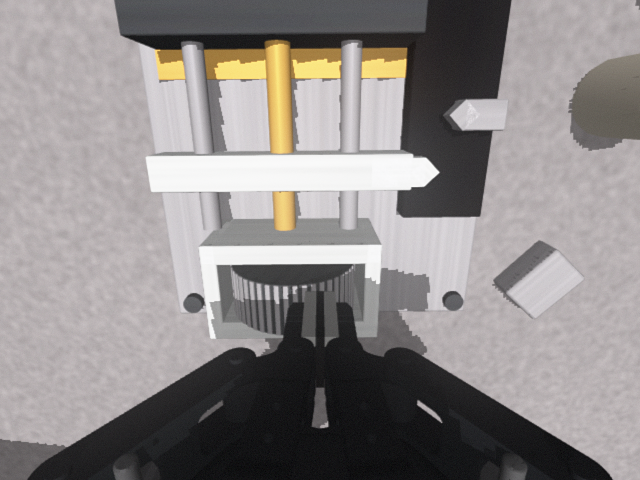

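The wrist view shows both tips clearly: the pointer at (439,172) and the mark at (447,115). The guide did move during the stroke, so I'll measure with the wrist camera from here on.

```bash
cat >> h.py <<'E'
def wgap(name=None):
    s,R=st(); p=camera('wrist')
    if name: save(p,name)
    H=p['hand_eye']; T=np.eye(4); T[:3,:3]=R; T[:3,3]=s['ee_pos']; M=T@H
    out=[]
    for q in('guide_point','gauge_mark'):
        r=models.pinpoint(p,q)
        if not r: print(q,'none'); return
        u=np.array(r[0]['xy'])*[640,480]
        d=M[:3,:3]@np.linalg.inv(p['camera_matrix'])@[*u,1]; c=M[:3,3]; W=c+d*(Z[q]-c[2])/d[2]; out.append(W)
        print(q,round(r[0]['p'],2),np.round(u,1),np.round(W,4))
    d=(out[1]-out[0])[:2]; print('LEFT fy mm',round(d@FY*1e3,1),'fx',round(d@FX*1e3,1))
E
python3 - <<'E'
from h import *
wgap()
E
```

```text
t 5.62 pos [0.5723 0.0155 0.0746] toolx head -8.19 tilt [0.002 0.   ] rel wheel fx,fy mm [14.4  0.2] F fx,fy,z [ 1.43 -0.33  4.58] gap -0.0
guide_point 0.98 [439.6 173.2] [0.6374 0.0644 0.046 ]
gauge_mark 0.78 [450.5 115. ] [0.6439 0.0902 0.044 ]
LEFT fy mm 26.5 fx 3.0
```

Request:
move_arm:
  commands:
    - [[0,0,0,0.4,0,0.05,0],[0,0,0,0.7,0,0.1,0],[0,0,0,0.7,0,-0.6,0],[0,0,0,0.7,0,-1.3,0],[0,0,0,-2.0,0,-1.3,0]]

```text
time_s: 6.4
ee_pos: [0.5533, 0.0177, 0.0879]
orientation: [0.997, -0.072, 0.001, -0.0]
ft_force: [-0.9, 0.0, 0.1]
finger_gap: -0.0
```

Request:
move_arm:
  commands:
    - [[0,0,0,-1.3,0,0,0],[0,0,0,-1.3,0,0.7,0],[0,0,0,-1.3,0,1.1,0],[0,0,0,-1.3,0,1.35,0],[0,0,0,-1.3,0,1.35,0]]

```text
time_s: 7.02
ee_pos: [0.5393, 0.0201, 0.0738]
orientation: [0.997, -0.072, 0.0, 0.0]
ft_force: [-0.4, -1.0, 4.3]
finger_gap: -0.001
```

```bash
python3 - <<'E'
from h import *
wgap()
E
```

```text
t 7.03 pos [0.5393 0.0201 0.0738] toolx head -8.21 tilt [ 0. -0.] rel wheel fx,fy mm [-18.9   0.4] F fx,fy,z [-0.31 -1.09  4.3 ] gap -0.0
guide_point 0.65 [510.1 173.5] [0.6375 0.0642 0.046 ]
gauge_mark 0.84 [523.1 112.2] [0.6435 0.0913 0.044 ]
LEFT fy mm 27.7 fx 2.4
```

Request:
move_arm:
  commands:
    - [[0,0,0,0.7,0,0.0,0],[0,0,0,1.4,0,-0.05,0],[0,0,0,2.1,0,-0.05,0],[0,0,0,2.8,0,-0.05,0],[0,0,0,3.5,0,-0.05,0]]

```text
time_s: 7.8
ee_pos: [0.5747, 0.0152, 0.0745]
orientation: [0.997, -0.071, 0.001, -0.0]
ft_force: [-0.0, 0.4, 3.2]
finger_gap: 0.001
```

```bash
python3 - <<'E'
from h import *
wgap()
E
```

```text
t 7.8 pos [0.5747 0.0152 0.0745] toolx head -8.2 tilt [0.002 0.   ] rel wheel fx,fy mm [16.8  0.2] F fx,fy,z [-0.07  0.41  3.23] gap 0.0
guide_point 0.57 [436.6 158.1] [0.6386 0.0714 0.046 ]
gauge_mark 0.86 [442.9 113.5] [0.6428 0.0911 0.044 ]
LEFT fy mm 20.0 fx 1.6
```

Request:
move_arm:
  commands:
    - [[0,0,0,0,0,-0.6,0],[0,0,0,0,0,-1.2,0],[0,0,0,-2.0,0,-1.2,0],[0,0,0,-3.5,0,-1.0,0],[0,0,0,-3.5,0,-0.5,0]]

```text
time_s: 8.57
ee_pos: [0.5366, 0.0202, 0.0791]
orientation: [0.997, -0.071, -0.001, 0.0]
ft_force: [0.1, 0.5, -0.5]
finger_gap: -0.001
```

Request:
move_arm:
  commands:
    - [[0,0,0,0,0,0.4,0],[0,0,0,0.3,0,0.5,0],[0,0,0,1.0,0,0.5,0],[0,0,0,1.7,0,0.5,0],[0,0,0,2.4,0,0.5,0]]

```text
time_s: 9.2
ee_pos: [0.5642, 0.0166, 0.0748]
orientation: [0.997, -0.072, 0.001, -0.0]
ft_force: [-1.6, 0.6, 3.8]
finger_gap: 0.001
```

Request:
move_arm:
  commands:
    - [[0,0,0,0.7,0,0.0,0],[0,0,0,1.2,0,0.05,0],[0,0,0,1.2,0,0.05,0]]

```text
time_s: 9.57
ee_pos: [0.5766, 0.015, 0.0741]
orientation: [0.997, -0.072, 0.002, -0.0]
ft_force: [3.1, 0.2, 3.7]
finger_gap: -0.0
```

```bash
python3 - <<'E'
from h import *
wgap()
E
```

```text
t 9.57 pos [0.5766 0.015  0.0741] toolx head -8.21 tilt [0.004 0.001] rel wheel fx,fy mm [18.7  0.2] F fx,fy,z [3.01 0.55 3.66] gap -0.0
guide_point 0.56 [436.1 142.1] [0.6405 0.0787 0.046 ]
gauge_mark none
```

Request:
move_arm:
  commands:
    - [[0,0,0,0,0,-0.6,0],[0,0,0,0,0,-1.2,0],[0,0,0,-2.0,0,-1.2,0],[0,0,0,-3.6,0,-1.0,0],[0,0,0,-3.6,0,-0.5,0]]

```text
time_s: 10.35
ee_pos: [0.5362, 0.0201, 0.0785]
orientation: [0.997, -0.071, -0.001, 0.0]
ft_force: [0.2, -1.0, -0.2]
finger_gap: -0.005
```

Request:
move_arm:
  commands:
    - [[0,0,0,0,0,0.4,0],[0,0,0,0.3,0,0.45,0],[0,0,0,1.0,0,0.45,0],[0,0,0,1.7,0,0.45,0],[0,0,0,2.4,0,0.45,0]]

```text
time_s: 10.98
ee_pos: [0.5642, 0.0166, 0.0748]
orientation: [0.997, -0.072, 0.001, -0.0]
ft_force: [-0.8, 1.5, 4.5]
finger_gap: -0.001
```

Request:
move_arm:
  commands:
    - [[0,0,0,0.7,0,0.0,0],[0,0,0,1.0,0,0.05,0],[0,0,0,1.0,0,0.05,0]]

```text
time_s: 11.35
ee_pos: [0.5742, 0.0153, 0.0741]
orientation: [0.997, -0.072, 0.002, -0.0]
ft_force: [1.9, 0.2, 4.7]
finger_gap: 0.004
```

```bash
python3 - <<'E'
from h import *
wgap('w3.png')
E
```

```text
t 11.35 pos [0.5742 0.0153 0.0741] toolx head -8.2 tilt [0.003 0.   ] rel wheel fx,fy mm [16.3  0.2] F fx,fy,z [1.83 0.4  4.73] gap 0.0
guide_point 0.86 [440.  122.2] [0.6402 0.0876 0.046 ]
gauge_mark 0.59 [445.8 114.7] [0.6436 0.0904 0.044 ]
LEFT fy mm 3.2 fx 3.0
```

View pics/w3.png

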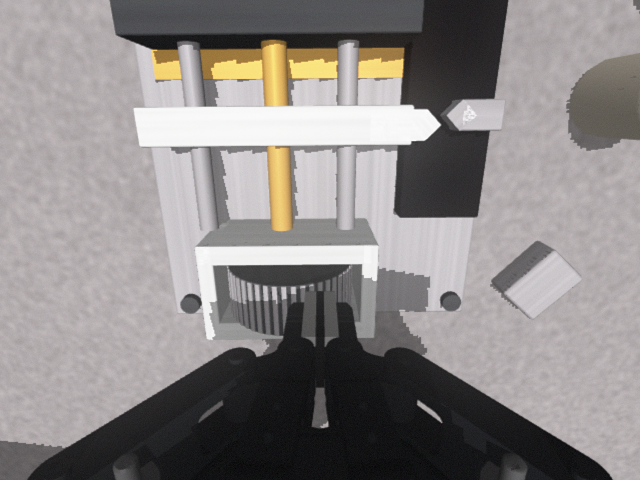

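The pointer tip at (441,125) is close to the mark tip at (446,115). The pressed guide sits about 4 mm low, which skews the reading, so I'll lift before measuring.

Request:
move_arm:
  commands:
    - [[0,0,0,0,0,-0.6,0],[0,0,0,0,0,-1.2,0],[0,0,0,0,0,-2.0,0],[0,0,0,0,0,-2.0,0]]

```text
time_s: 12.0
ee_pos: [0.5722, 0.0153, 0.0943]
orientation: [0.997, -0.071, 0.0, -0.0]
ft_force: [0.4, 0.1, -0.5]
finger_gap: -0.001
```

```bash
python3 - <<'E'
from h import *
wgap('w4.png'); wgap(); 
im=cv2.imread('pics/w4.png')[80:180,380:520]; cv2.imwrite('pics/w4c.png',cv2.resize(im,None,fx=5,fy=5,interpolation=cv2.INTER_CUBIC))
p=camera('scene'); gap(p); p=camera('top'); gap(p)
cv2.imwrite('pics/t4c.png',cv2.cvtColor(cv2.resize(p['pixels'][210:290,290:390],None,fx=6,fy=6,interpolation=cv2.INTER_CUBIC),cv2.COLOR_RGB2BGR))
E
```

```text
t 12.0 pos [0.5722 0.0153 0.0943] toolx head -8.19 tilt [ 0. -0.] rel wheel fx,fy mm [14.3 -0. ] F fx,fy,z [ 0.39  0.13 -0.51] gap -0.0
guide_point 0.71 [433.8 125.4] [0.6412 0.0853 0.046 ]
gauge_mark 0.82 [435.7 116.5] [0.6429 0.0894 0.044 ]
LEFT fy mm 4.3 fx 1.2
t 12.15 pos [0.572  0.0152 0.0937] toolx head -8.19 tilt [-0.001 -0.   ] rel wheel fx,fy mm [14.1 -0.1] F fx,fy,z [-0.55 -0.71 -0.43] gap -0.01
guide_point 0.68 [431.1 127.2] [0.6394 0.0845 0.046 ]
gauge_mark 0.84 [436.1 112.4] [0.6428 0.0913 0.044 ]
LEFT fy mm 7.1 fx 2.5
guide_point 0.95 [0.643  0.0814 0.046 ] [295.  267.9]
gauge_mark 0.62 [0.6457 0.081  0.044 ] [296.2 269.7]
left fy mm -0.1 fx 2.7
guide_point 0.86 [0.6404 0.0816 0.046 ] [334.6 248.4]
gauge_mark 0.48 [0.6455 0.0925 0.044 ] [326.8 245. ]
left fy mm 11.5 fx 3.6
```

View pics/w4c.png

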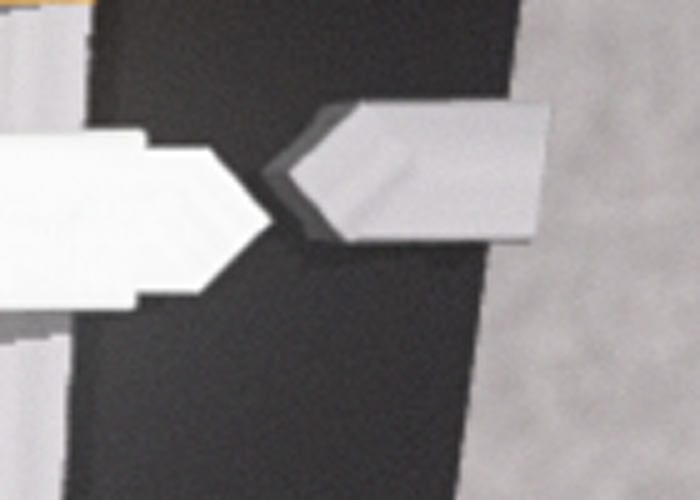

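View pics/t4c.png

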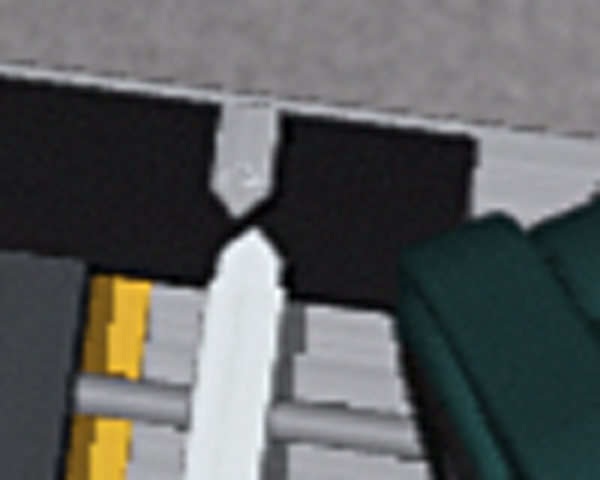

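```bash
cat >> h.py <<'E'
def wpix(a,b,za=.046):
    s,R=st(); p=camera('wrist'); T=np.eye(4); T[:3,:3]=R; T[:3,3]=s['ee_pos']; M=T@p['hand_eye']; o=[]
    for u,z in((a,za),(b,.044)):
        d=M[:3,:3]@np.linalg.inv(p['camera_matrix'])@[*u,1]; c=M[:3,3]; o.append(c+d*(z-c[2])/d[2])
    d=(o[1]-o[0])[:2]; print(np.round(o,4).tolist(),'WPIX left',d@FY*1e3,d@FX*1e3)
def tpix(a,b,name='top'):
    p=camera(name); o=[ray(p,np.array(u)/[640,480],z) for u,z in((a,.046),(b,.044))]
    d=(o[1]-o[0])[:2]; print(np.round(o,4).tolist(),name,'left',d@FY*1e3,d@FX*1e3)
E
python3 - <<'E'
from h import *
wpix((434.3,124),(438,114.6)); tpix((332.5,248),(329.5,246.2))
p=camera('scene'); cv2.imwrite('pics/s4c.png',cv2.cvtColor(cv2.resize(p['pixels'][240:300,250:350],None,fx=6,fy=6,interpolation=cv2.INTER_CUBIC),cv2.COLOR_RGB2BGR))
E
```

```text
t 12.6 pos [0.5723 0.0153 0.0937] toolx head -8.19 tilt [-0.  0.] rel wheel fx,fy mm [14.4 -0. ] F fx,fy,z [-0.48 -1.24  0.19] gap 0.0
[[0.6414, 0.086, 0.046], [0.6441, 0.0902, 0.044]] WPIX left 4.530383522988494 2.0812687189205037
[[0.6409, 0.0845, 0.046], [0.6437, 0.0887, 0.044]] top left 4.549050588997897 2.233205047117816
```

View pics/s4c.png

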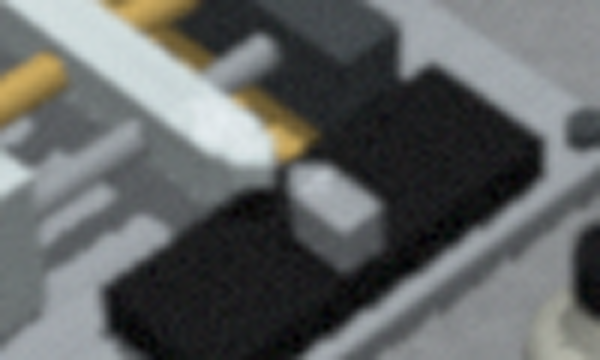

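Both views now agree that 4.5 mm is left, with the tips 2.1 mm apart in x as specified. That means one more stroke of about 24 mm.

Request:
move_arm:
  commands:
    - [[0,0,0,-2.4,0,0,0],[0,0,0,-2.4,0,1.0,0],[0,0,0,-2.4,0,1.7,0],[0,0,0,-2.4,0,2.0,0],[0,0,0,-2.4,0,2.0,0]]

```text
time_s: 13.38
ee_pos: [0.5491, 0.0187, 0.0737]
orientation: [0.997, -0.072, 0.0, 0.0]
ft_force: [-1.6, -0.3, 5.0]
finger_gap: 0.001
```

Request:
move_arm:
  commands:
    - [[0,0,0,0.5,0,0.0,0],[0,0,0,1.0,0,0.0,0],[0,0,0,1.5,0,0,0],[0,0,0,2.0,0,0,0],[0,0,0,2.4,0,0,0]]

```text
time_s: 14.0
ee_pos: [0.5737, 0.0153, 0.0742]
orientation: [0.997, -0.072, 0.001, -0.0]
ft_force: [0.2, 0.1, 4.6]
finger_gap: 0.003
```

Request:
move_arm:
  commands:
    - [[0,0,0,0,0,0,0],[0,0,0,0,0,-0.6,0],[0,0,0,0,0,-1.2,0],[0,0,0,0,0,-2.0,0],[0,0,0,0,0,-2.0,0]]

```text
time_s: 14.62
ee_pos: [0.5724, 0.0153, 0.0944]
orientation: [0.997, -0.071, 0.0, -0.0]
ft_force: [-0.9, -0.1, -0.4]
finger_gap: -0.001
```

```bash
python3 - <<'E'
from h import *
wgap('w5.png')
im=cv2.imread('pics/w5.png')[80:180,380:520]; cv2.imwrite('pics/w5c.png',cv2.resize(im,None,fx=5,fy=5,interpolation=cv2.INTER_CUBIC))
p=camera('top')
cv2.imwrite('pics/t5c.png',cv2.cvtColor(cv2.resize(p['pixels'][210:290,290:390],None,fx=6,fy=6,interpolation=cv2.INTER_CUBIC),cv2.COLOR_RGB2BGR))
E
```

```text
t 14.62 pos [0.5724 0.0153 0.0944] toolx head -8.19 tilt [0.001 0.   ] rel wheel fx,fy mm [14.5  0. ] F fx,fy,z [-0.86 -0.24 -0.43] gap -0.0
guide_point 0.77 [434.6 114.3] [0.6421 0.0907 0.046 ]
gauge_mark 0.97 [435.8 114. ] [0.6433 0.0906 0.044 ]
LEFT fy mm 0.1 fx 1.2
```

View pics/w5c.png

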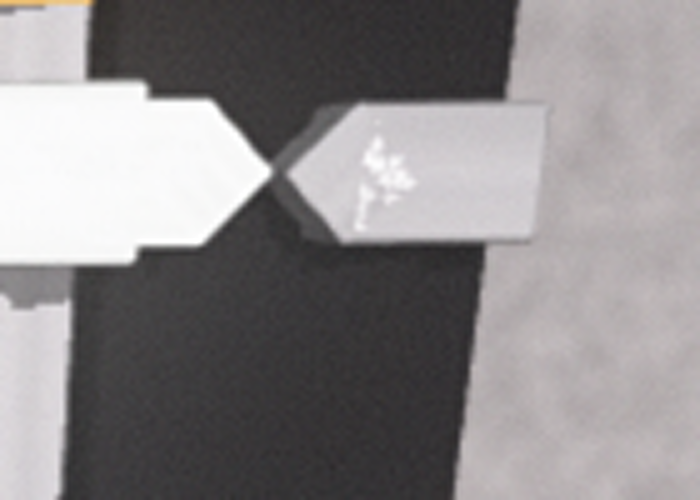

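View pics/t5c.png

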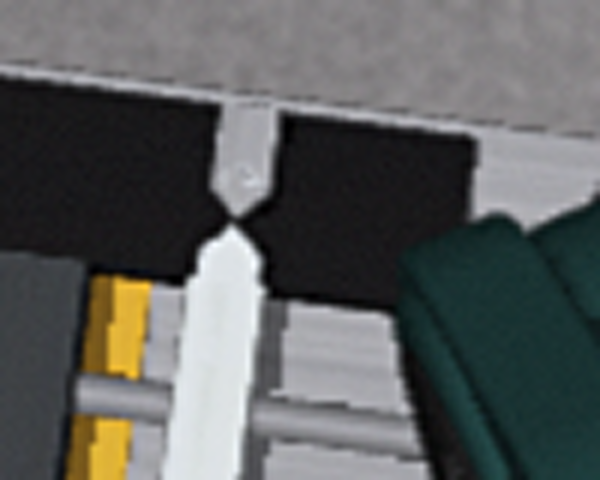

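The tips stand opposite each other in both pictures: wrist (434.5,114.6) and (437.6,114.6), top (329,247.7) and (329.3,246.2). I'll check the numbers, raise the hand and look again.

```bash
python3 - <<'E'
from h import *
wpix((434.5,114.6),(437.8,114.7)); tpix((329,247.7),(329.3,246.2))
E
```

```text
t 14.82 pos [0.572  0.0152 0.0936] toolx head -8.19 tilt [-0.001 -0.   ] rel wheel fx,fy mm [14.2 -0.1] F fx,fy,z [ 0.44  0.32 -0.52] gap -0.0
[[0.6413, 0.0904, 0.046], [0.6436, 0.0901, 0.044]] WPIX left -0.07415621654884097 2.313475398803571
[[0.6414, 0.0894, 0.046], [0.6437, 0.089, 0.044]] top left -0.0993637279322222 2.3978312243338205
```

Request:
move_arm:
  commands:
    - [[0,0,0,0,0,-4,0],[0,0,0,0,0,-8,0],[0,0,0,0,0,-10,0],[0,0,0,0,0,-10,0],[0,0,0,0,0,-10,0]]

```text
time_s: 15.55
ee_pos: [0.5715, 0.0151, 0.1927]
orientation: [0.997, -0.071, -0.001, 0.0]
ft_force: [0.2, -1.0, -0.6]
finger_gap: 0.002
```

```bash
python3 - <<'E'
from h import *
wgap('w6.png'); wgap()
p=camera('scene'); save(p,'s6.png')
im=cv2.imread('pics/w6.png')
cv2.imwrite('pics/w6.png',im)
E
```

```text
t 15.55 pos [0.5715 0.0151 0.1927] toolx head -8.19 tilt [-0.002 -0.   ] rel wheel fx,fy mm [13.6 -0.3] F fx,fy,z [ 0.36 -0.94 -0.62] gap 0.0
guide_point 0.55 [399.9 114.6] [0.6443 0.0897 0.046 ]
gauge_mark 0.65 [400.5 109.5] [0.6454 0.0933 0.044 ]
LEFT fy mm 3.7 fx 0.7
t 15.7 pos [0.5714 0.0152 0.1924] toolx head -8.19 tilt [-0.003 -0.   ] rel wheel fx,fy mm [13.5 -0.2] F fx,fy,z [ 0.68 -0.11  0.82] gap 0.0
guide_point 0.65 [396.8 115.5] [0.6416 0.0895 0.046 ]
gauge_mark 0.65 [303.5 115.3] [0.5701 0.0998 0.044 ]
LEFT fy mm 0.9 fx -72.2
```

View pics/w6.png

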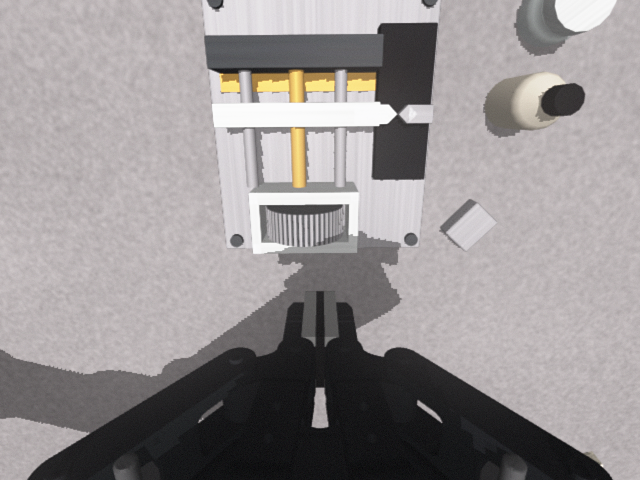

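View pics/s6.png

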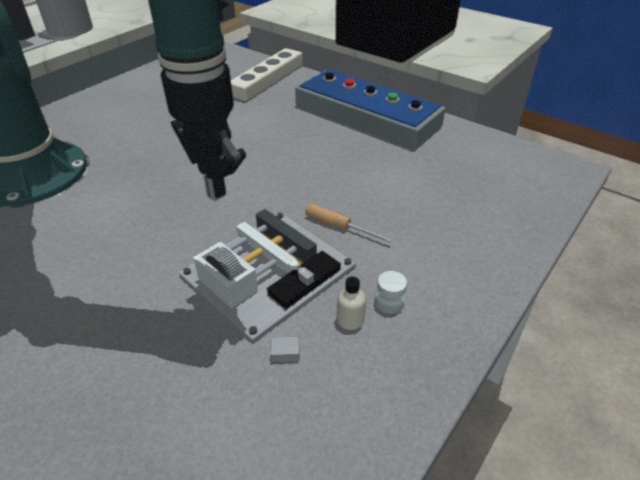

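The pointer tip (398,114) is in line with the mark tip (400,114). The hand is well clear and the loose things sit where they did at the start. I'm handing in.

```bash
python3 -c "
from rig import env
print(env.job_done())"
```

```text
the job is handed in; nothing more can be done
None
```

The guide is set: its pointer stands opposite the gauge mark to within about 0.1 mm by my measurements. I rolled the wheel with the shut fingertips in five strokes at about 4 mm press (3–5 N), which closed a gap of about 31 mm. The job was handed in at about 16 s, and no verdict is reported.

- **Final position:** measured from tip pixels I read off the pictures, the wrist view gave -0.07 mm and the top view -0.10 mm. The tips are 2.3–2.4 mm apart in x, against the 2 mm specified.
- **Disagreement:** the network point-finder was noisy. Just before I raised the hand it gave 0.1 mm. After raising it gave 3.7 mm, then 0.9 mm with a wrong detection of the mark. I relied on the picture, which still showed the tips in line.
- **Surroundings:** the hand ended about 115 mm above the wheel with no contact. By eye, the loose things had not moved in the last pictures.

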